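# Seat the reference tile on its datum stop against the spring plunger

## Robot

A 6-joint arm with a two-finger parallel gripper is mounted at the origin on a cart in front of the work surface, level with it; the furniture and walls round the work are solid. World frame = base frame: x ahead of the robot, y to its left, z up, the work surface at z = 0. Lengths are in mm, angles in degrees, forces in N, time in s.
With the tool pointing down it reaches from about 350 to 850 mm from the base axis. Payload 8.1 kg.
Tool frame: the origin (TCP) lies midway between the tips of the shut fingers; the grasp point (between the pads) lies 19 mm behind it; z points along the fingers, y is the line along which they close (so a half turn about z gives the same grasp; the last joint's range is limited). The gripper opens to 85 mm and grips with 20 to 120 N. Pads are 22 mm wide; open, the fingers measure 114 mm over their backs; the gripper's body (76 mm by 85 mm) begins 54 mm behind the grasp point. The pads swing forward as they close: fully open they stand 13 mm farther back than shut.
Start: joints at [-71.471, 7.471, 85.268, -0, 87.261, -4.893], TCP at [238.525, -550.555, 231.292] pointing down, gripper open.
Joint ranges: [-169.43, 169.43], [-51.17, 129.36], [1.28, 143.12], [-76.62, 256.62], [0, 156.53], [-152.29, 152.29]. Speed limits (degrees/s): [136.94, 136.94, 159.86, 180, 180, 180].

## Interface

Orientations are given as [roll, pitch, yaw] about the fixed x, y, z axes, in that order (R = Rz(yaw) Ry(pitch) Rx(roll)).
In Python, from bench import r gives the robot as it stands.
- The arm moves only by the tool steer_hand, called after "Request:" by a JSON object that holds its "method" and its "body", one argument or row to a line. Schema: {"type":"object","properties":{"motion":{"type":"array","items":{"type":"array","items":{"type":"array","items":{"type":"number"},"minItems":7,"maxItems":7},"minItems":1,"maxItems":8},"minItems":1,"maxItems":1},"squeeze":{"type":"number"},"only":{"type":"string"},"quiet":{"type":"boolean"},"lines":{"type":"string"}},"required":["motion"],"additionalProperties":false}. motion is a list that holds a single list of rows (three levels of brackets), with 1 to 8 rows, each of 7 numbers: a rotation vector rx, ry, rz in units of 4 degrees, then dx, dy, dz in m, then the finger opening in mm; each row is the pose to reach, as a shift and turn from the pose commanded when the call began, along the tool's axes at that moment; what a row does not reach only later rows make up. A row lasts 1/8 s, in which the tool goes at most 62.5 mm and 10.7 degrees, less where a joint would pass 70% of its speed; a pose out of reach is approached as far as the arm can. The fingers move at their own pace and stop on an object; squeeze is the grip in N (left out, the last holds). Time passes only in rows, so rows that do not move let the fingers close. The tool returns the time, the measured TCP pose, the force, the opening and the grip force at its end. only (a regular expression) keeps the lines of the reply that match it, lines (a string "A,B") keeps lines A to B, and quiet returns only ok. Input that does not fit is refused with a message, and nothing moves.
- r.sense(): the state, without advancing time (a new reading comes with each control period).
- r.snapshot(name): name is "scene" or "side" or "wrist"; returns a dict with "pixels" (400x640x3 uint8, blue, green, red), "fx", "fy", "cx", "cy" (pixels), "pose" (4x4, takes a point from camera to world coordinates). Camera axes: x right, y up, looking along -z (the intrinsics and any distortion apply to the point x, -y, -z); pixel columns grow to the right and rows downward; lengths in mm; the calibration is good to about 2 mm. The wrist camera is an equidistant fisheye: a pixel r from the principal point sees the ray r / f radians off the axis. A picture is of the moment at which its call begins. There is no depth.
- r.hand_in(): hands the job in; it is judged then, once.
The state is a dict: "time": time; "joint_pos": joint angles; "qd": joint speeds; "joint_efforts": joint torques, N m; "tool_pos": TCP position; "tcp_rot": TCP orientation; "ft_force": force on the tool from outside, world axes, zero at the start; "wrist_torque": the same for the moment, N m; "finger_gap": finger opening in mm; "grip_force": force on a finger pad.
Only numpy, scipy, OpenCV 4.12 (cv2) and the standard library are available. Lean on these libraries where they do the work, as an engineer would, in place of code of your own. Each camera call takes 0.05 s, during which the arm holds its last target. There are 200 camera calls.

## Task

On the aluminium alignment fixture, first fold up the grey cover, the one with the black grip bar, until it stands upright, square to the base plate, and leave it standing as a light shield. Then put your fingertips behind the white reference tile lying in the channel and push it along the channel against the sprung plunger until it is fully home on the steel stop blocks, firmly but not hard, and finish while still holding it pressed there. Leave the timer, the tape roll and the spatula where they are.

Things in the scene. Friction and masses are not known exactly. Their poses are not given: they have to be found in the camera images.
- fixture: Fixed aluminium base plate 190 x 105 x 12 mm. Origin at worktop level; plate x -100 to +90, y +-52.5, top z = 12 mm. x runs along the channel to the plunger and hinge (away from the robot, turned up to 0.35 rad), z up. Two rails along x (x +-55, inner faces y = +-32.5, tops z = 26 mm) make a 65 mm channel, open at its -x end. Plunger housing at the +x end up to z = 30 mm.
- stop: Hard stop: two steel blocks 12 mm high on the plate at the +x end of the channel, one each side of the plunger (y = 13.5 to 31.5 mm either side). Origin at plate-top level on the channel's centre line, in the plane of the flat faces that meet the tile (fixture x = 40 mm); axes as the fixture.
- tile: White ceramic reference tile in black frame, 62 x 62 x 11 mm, about 0.11 kg, loose, lying flat on the plate in the channel under the cover, parallel to the rails, 1.5 mm play each side. Origin: centre of underside; axes start along the fixture's. Starts 15 to 27 mm short of the stop. Fully home: origin 31 mm short of the stop faces (fixture x = 9 mm).
- plunger (a joint): Spring plunger, 9 mm diameter, pointing to -x between the stop blocks. Travel in m: 0 = fully out (nose 10 mm before the stop faces), 0.010 when the tile meets the stop, end 0.014. Spring: about 4 N at first touch, 7 N at the stop; let go, it pushes the tile back off. 10 to 20 N of push holds the tile home; 50 N is too much for it.
- plunger_nose (a point): Tip of the plunger, on the channel's centre line, 5.5 mm above the plate top.
- cover (a joint): Angle of the folding cover, rad: 0 = flat over the channel, 1.571 = upright, end 1.9 (leaning back). Starts at 0.05 to 0.45. The hinge is stiff (about 0.13 N m): the cover stays at any angle where it is left. It opens by its free (-x) edge rising and going over toward +x.
- cover_hinge (a point): Centre of the cover's hinge axis: fixture x = 70 mm, z = 36 mm; axis parallel to fixture y. The cover is a grey sheet 80 mm wide (y), 3 mm thick, reaching 118 mm from the axis; its lower face lies in the axis' plane.
- cover_bar (a point): Centre of the black grip bar on the cover: 14 mm diameter, 28 mm long, parallel to the hinge, on two stems; its flat ends can be pinched along fixture y and turn between the fingers. Axis 100 mm along the sheet from the hinge, 30 mm above the sheet's lower face (27 mm above the upper). With the cover upright it is on the far (+x) side, 30 mm behind the hinge and 100 mm above it.
- timer: White lab timer, 62 x 62 x 22 mm, to the right of the fixture; origin at the centre of its underside. Bystander.
- tape_roll: Roll of beige tape, 75 mm across, 20 mm high, lying flat left of the fixture; origin at the centre of its underside. Bystander.
- spatula: Spatula with orange-brown wooden handle, 152 mm long, 14 mm wide, 12 mm high, lying right of the timer; origin under its centre. Bystander.
- whiteness_meter: Grey box-shaped whiteness meter, fixed, left of the work, about 0.4 m high; origin under its middle. It fills about 0.12 m to either side of the origin in y and from 0.19 m in front of it (-x) back to the wall: the arm must swing round it, not through it. A second one stands right of the work, its origin at x 0.74, y -0.47. Neither is part of the job.

How it is judged:
By the outcome, as a careful person would: the job done as asked, in the order asked, and still so for the second after the job is handed in, while the arm keeps its last pose, push and grip.
It also fails if it takes over 56 s, if anything falls off the work surface, if the arm or the gripper's body presses on something with over 40 N, if the wrist force passes 120 N, or if a joint passes its speed limit or range.

## Working session

There is one attempt and no reset: what is moved stays moved. The work goes in short steps, Python scripts to look and compute and a tool call to move; the robot and the scene stay as the last step left them, time stands still between calls to the robot, and variables do not carry over. Pictures are saved under pics/ and viewed, at most 10 in all, crops included, and the job is handed in when it is done.

```bash
ls; mkdir -p pics
```

Create h.py:
```python
import numpy as np, cv2
from bench import r
def snap(n,f):
    s=r.snapshot(n); im=np.array(s["pixels"]); cv2.imwrite("pics/%s.png"%f,im)
    np.savez("pics/%s.npz"%f,im=im,pose=s["pose"],k=[s["fx"],s["fy"],s["cx"],s["cy"]]); print(n,s["k"] if "k" in s else "",[k for k in s]); return s
```

Run:
```python
from h import *
for n in("scene","side"): 
    s=snap(n,n+"0"); print(np.round(s["pose"],2),s["fx"],s["fy"],s["cx"],s["cy"])
print(r.sense())
```

```text
bench.py
pics
scene  ['pixels', 'fx', 'fy', 'cx', 'cy', 'pose']
[[-8.4000e-01  2.7000e-01 -4.7000e-01  3.8680e+01]
 [-5.4000e-01 -3.8000e-01  7.5000e-01  8.0371e+02]
 [ 2.0000e-02  8.9000e-01  4.6000e-01  5.8161e+02]
 [ 0.0000e+00  0.0000e+00  0.0000e+00  1.0000e+00]] 407.86889463775344 407.86889463775344 319.1524474937857 197.72898163585737
side  ['pixels', 'fx', 'fy', 'cx', 'cy', 'pose']
[[ 9.60000e-01  1.50000e-01 -2.50000e-01  2.34170e+02]
 [-2.90000e-01  5.50000e-01 -7.80000e-01 -1.08208e+03]
 [ 2.00000e-02  8.20000e-01  5.70000e-01  8.13440e+02]
 [ 0.00000e+00  0.00000e+00  0.00000e+00  1.00000e+00]] 502.28542832254095 502.28542832254095 320.3303829718616 200.59033084525748
{'time': 0.1, 'joint_pos': array([-7.14689306e+01,  7.51002760e+00,  8.53237203e+01, -1.02296190e-03,
        8.72616756e+01, -4.89391232e+00]), 'qd': array([ 0.03153201, -0.0941155 , -0.17877576, -0.03866959,  0.07149257,
       -0.03414916]), 'joint_efforts': array([ 1.55126403e-03, -5.70954788e+01, -5.01940763e+01,  3.34246874e-05,
        8.15014530e-03, -5.71671990e-05]), 'tool_pos': array([ 238.37607802, -550.07162038,  230.35066413]), 'tcp_rot': array([-1.79904837e+02, -7.12268565e-03,  2.34250256e+01]), 'ft_force': array([ 0.6057965 ,  0.73401586, -1.03329765]), 'wrist_torque': array([ 0.04195157,  0.04346023, -0.01852441]), 'grip_force': 0.0, 'finger_gap': 85.20711465588175}
```

View pics/scene0.png

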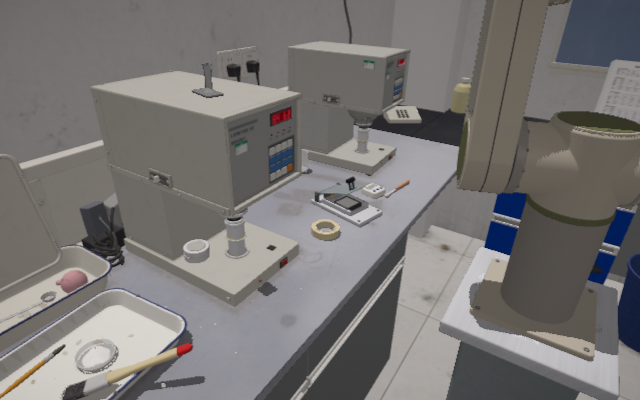

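View pics/side0.png

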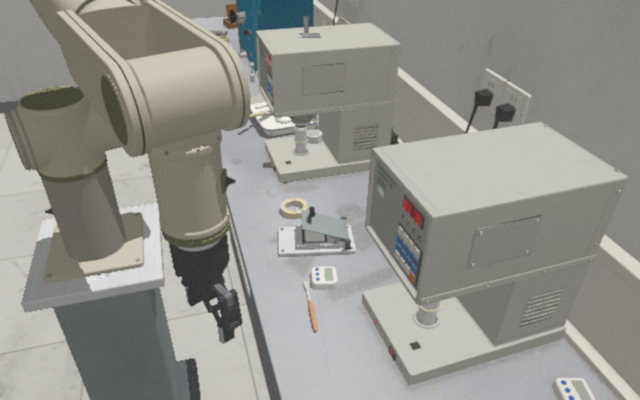

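The scene view shows the fixture near (345,205), with the tape at (325,230) and the timer at (373,190). In the side view the fixture is near (316,235), with the bar at (311,213). I'll enlarge both.

Run:
```python
import cv2,numpy as np
a=cv2.imread("pics/scene0.png")[165:245,300:400]; b=cv2.imread("pics/side0.png")[195:265,265:365]
a=cv2.resize(a,(800,640),interpolation=cv2.INTER_CUBIC)[:600]; b=cv2.resize(b,(800,560),interpolation=cv2.INTER_CUBIC)
cv2.imwrite("pics/ca.png",a);cv2.imwrite("pics/cb.png",b)
```

```text
(no output)
```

View pics/ca.png

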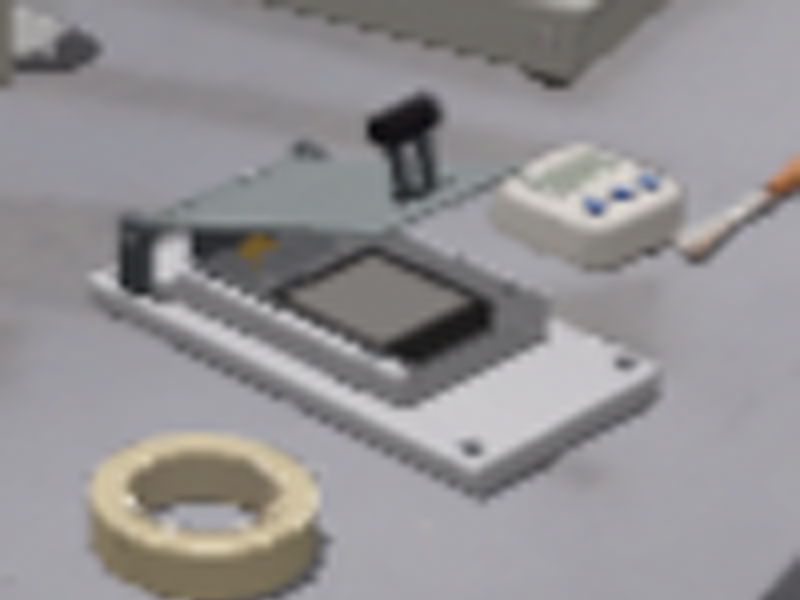

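View pics/cb.png

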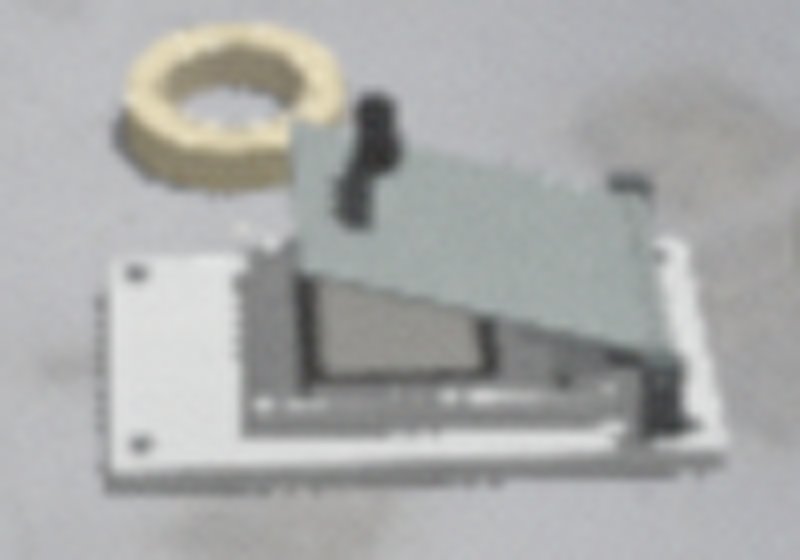

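Scene crop (8x, offset 300,165):
- Plate corners at (480,468), (658,372) and (92,280).
- Free cover corners at (375,233) and (518,168).
- Bar centre at (404,117).
- Tile -x corners at (390,348) and (490,298).

Side crop (8x, offset 265,195):
- Plate corners at (110,258), (110,470), (725,455) and (688,238).
- Cover corners at (297,122) and (300,272).
- Bar at (378,130).
- Tile at (303,385) and (493,375).

Next is a joint fit of all these points.

Create fit.py:
```python
import numpy as np
from scipy.optimize import least_squares
D={n:np.load("pics/%s0.npz"%n) for n in("scene","side")}
off={"scene":(300,165),"side":(265,195)}
def proj(n,P):
    d=D[n];T=d["pose"];q=T[:3,:3].T@(P-T[:3,3]);fx,fy,cx,cy=d["k"]
    return np.array([cx-fx*q[0]/q[2],cy+fy*q[1]/q[2]])
def cov(a,s,y,h): return (70-s*np.cos(a)+h*np.sin(a),y,36+s*np.sin(a)+h*np.cos(a))
def W(p,q):
    c,s=np.cos(p[2]),np.sin(p[2]);return np.array([p[0]+c*q[0]-s*q[1],p[1]+s*q[0]+c*q[1],q[2]])
def obs(p):
    a,t=p[3],p[4]
    return [("scene",(480,468),(-100,52.5,12)),("scene",(658,372),(-100,-52.5,12)),("scene",(92,280),(90,52.5,12)),
    ("side",(110,258),(-100,52.5,12)),("side",(110,470),(-100,-52.5,12)),("side",(725,455),(90,-52.5,12)),("side",(688,238),(90,52.5,12)),
    ("scene",(375,233),cov(a,118,40,1.5)),("scene",(518,168),cov(a,118,-40,1.5)),("side",(297,122),cov(a,118,40,3)),("side",(300,272),cov(a,118,-40,1.5)),
    ("scene",(404,117),cov(a,100,0,30)),("side",(378,130),cov(a,100,0,30)),
    ("scene",(390,348),(t-31,31,23)),("scene",(490,298),(t-31,-31,23)),("side",(303,385),(t-31,-31,23)),("side",(493,375),(t+31,-31,23))]
def res(p):
    return np.concatenate([proj(n,W(p,q))-(np.array(u)/8+off[n]-.44) for n,u,q in obs(p)])
if __name__=="__main__":
    f=least_squares(res,[600,0,0,.3,-12],loss="soft_l1",x_scale=[10,10,.1,.1,5]);p=f.x
    print(p,np.degrees(p[2:4]));print(np.round(res(p).reshape(-1,2),1).tolist())
    np.save("fix.npy",p)
    for nm,q in(("bar",cov(p[3],100,0,30)),("hinge",(70,0,36)),("barup",cov(np.pi/2,100,0,30)),("tileback",(p[4]-31,0,12)),("home back",(-22,0,12))): print(nm,W(p,q).round(1))
```

```bash
python3 fit.py
```

```text
[ 5.32736532e+02 -1.32260349e+02 -2.29391199e-01  3.32408718e-01
 -9.22833171e+00] [-13.14314757  19.04561663]
[[-0.4, 0.9], [1.4, 0.2], [0.1, -0.1], [0.3, -0.4], [0.3, -0.6], [0.8, -1.3], [0.4, 0.0], [1.1, 0.4], [2.0, 0.1], [-0.2, -1.6], [0.4, -0.5], [0.6, 0.8], [0.8, 0.1], [0.1, 1.7], [1.9, 1.0], [0.3, 0.1], [1.6, 0.6]]
bar [ 518.4 -128.9   97. ]
hinge [ 600.9 -148.2   36. ]
barup [ 630.1 -155.   136. ]
tileback [ 493.6 -123.1   12. ]
home back [ 511.3 -127.3   12. ]
```

The fit is consistent, with residuals of about 1–2 px. The tile sits 18 mm short of the stop, the cover is at 19°, and the bar is at (518,-129,97). Next I'll work out the move to above the bar.

Create go.py:
```python
import sys,numpy as np
from scipy.spatial.transform import Rotation as R
from bench import r
def to(P,rpy):
    s=r.sense();A=R.from_euler("xyz",s["tcp_rot"],degrees=True);B=R.from_euler("xyz",rpy,degrees=True)
    print("rot",(A.inv()*B).as_rotvec(degrees=True).round(1),"shift",A.inv().apply(np.array(P)-s["tool_pos"]).round(1))
if __name__=="__main__":
    a=[float(x) for x in sys.argv[1:]];to(a[:3],a[3:6] if len(a)>3 else [180,0,-13.1])
```

```bash
python3 go.py 505 -126 190
```

```text
rot [-0.1  0.  36.5] shift [ 413.2 -283.1   40.9]
```
Distance 502 mm → 8 rows at 62.5; joint limits slower. Use 8 rows then see; interpolate.

Careful with the scale: shifts go in m and turns go in units of 4 degrees. That gives: 413 mm is 0.413, 360 mm is 0.36, 36.5 degrees is 9.125.

Request:
{"method": "steer_hand", "body": {
  "motion": [
    [[0,0,1.125,0.045,-0.031,0,60],[0,0,2.25,0.095,-0.066,0,60],[0,0,3.375,0.146,-0.101,0,60],[0,0,4.5,0.2,-0.137,0,60],[0,0,5.75,0.253,-0.174,0.01,60],[0,0,7,0.306,-0.21,0.02,60],[0,0,8,0.36,-0.247,0.03,60],[0,0,9.125,0.413,-0.283,0.04,60]]
  ],
  "squeeze": 30
}}

```text
time: 1.1
tool_pos: [498.4, -136.2, 192.9]
tcp_rot: [180.0, -0.0, -13.2]
ft_force: [1.5, -0.4, 0.7]
finger_gap: 59.9
grip_force: 0.0
```

```bash
python3 go.py 505 -126 190
```

```text
rot [ 0.  -0.  -0.1] shift [  4.1 -11.5   2.9]
```

Request:
{"method": "steer_hand", "body": {
  "motion": [
    [[0,0,0,0,0,0,60],[0,0,0,0,0,0,60]]
  ]
}}

```text
time: 1.35
tool_pos: [497.5, -137.9, 193.0]
tcp_rot: [180.0, 0.1, -13.0]
ft_force: [0.4, -0.7, -0.9]
finger_gap: 60.4
grip_force: 0.0
```

Run:
```python
from h import *
s=snap("wrist","w1"); print(s["pose"].round(2),s["fx"],s["cx"],s["cy"]); print(r.sense()["tool_pos"])
im=s["pixels"]
```

```text
wrist  ['pixels', 'fx', 'fy', 'cx', 'cy', 'pose']
[[-2.2000e-01  9.3000e-01  2.9000e-01  5.7108e+02]
 [-9.7000e-01 -2.1000e-01 -7.0000e-02 -1.5500e+02]
 [-0.0000e+00 -3.0000e-01  9.5000e-01  3.3725e+02]
 [ 0.0000e+00  0.0000e+00  0.0000e+00  1.0000e+00]] 309.70691628693146 319.4822764197095 195.9928999308214
[ 497.37958195 -138.69917172  193.27106486]
```

View pics/w1.png

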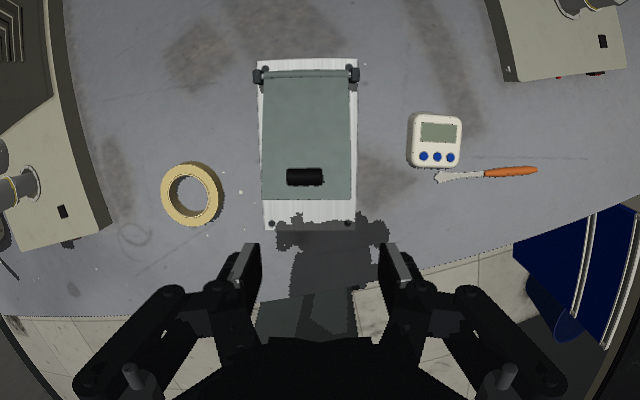

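The wrist view shows plate corners at (258,60), (357,59), (265,229) and (356,229). The bar ends are at (287,177) and (322,177), and the free cover corners at (262,197) and (350,199). I'll add these points to the fit.

Create fit2.py:
```python
from fit import *
w=np.load("pics/w1.npz")
def pw(P,d=w):
    T=d["pose"];q=T[:3,:3].T@(P-T[:3,3]);v=np.array([q[0],-q[1],-q[2]]);th=np.arctan2(np.hypot(v[0],v[1]),v[2]);fx,fy,cx,cy=d["k"]
    return np.array([cx,cy])+fx*th*v[:2]/np.hypot(v[0],v[1])
O=lambda p:[((258,60),(90,52.5,12)),((357,59),(90,-52.5,12)),((265,229),(-100,52.5,12)),((356,229),(-100,-52.5,12)),((287,177),cov(p[3],100,14,30)),((322,177),cov(p[3],100,-14,30)),((262,197),cov(p[3],118,40,3)),((350,199),cov(p[3],118,-40,3))]
rw=lambda p:np.concatenate([pw(W(p,q))-u for u,q in O(p)])
def show(p):
    print(p.round(2),np.degrees(p[2:4]))
    for nm,q in(("bar",cov(p[3],100,0,30)),("hinge",(70,0,36)),("barup",cov(np.pi/2,100,0,30)),("home back",(-22,0,12))): print(nm,W(p,q).round(1))
p0=np.load("fix.npy");x_s=[10,10,.1,.1,5]
f=least_squares(rw,p0,loss="soft_l1",x_scale=x_s);print("wrist only");show(f.x);print(rw(f.x).reshape(-1,2).round(1).tolist())
f=least_squares(lambda p:np.concatenate([rw(p),res(p)]),p0,loss="soft_l1",x_scale=x_s);print("all");show(f.x);print(rw(f.x).reshape(-1,2).round(1).tolist());np.save("fix2.npy",f.x)
```

```bash
python3 fit2.py
```

```text
wrist only
[ 5.3176e+02 -1.3315e+02 -2.2000e-01  2.9000e-01 -9.2300e+00] [-12.71722999  16.64049439]
bar [ 515.  -129.4   93.4]
hinge [ 600.  -148.6   36. ]
barup [ 629.3 -155.2  136. ]
home back [ 510.3 -128.3   12. ]
[[-1.1, -0.5], [1.2, -1.1], [-0.9, 0.9], [-1.0, 0.8], [0.4, 0.1], [-0.2, -0.2], [0.3, 1.5], [0.6, -0.8]]
all
[ 5.3156e+02 -1.3315e+02 -2.2000e-01  3.2000e-01 -8.0400e+00] [-12.84628566  18.52379935]
bar [ 516.7 -129.8   96.2]
hinge [ 599.8 -148.7   36. ]
barup [ 629.1 -155.4  136. ]
home back [ 510.1 -128.3   12. ]
[[-0.8, -0.5], [1.5, -0.8], [-1.0, 1.0], [-1.1, 1.0], [-0.0, -1.2], [-0.2, -1.4], [-0.6, 1.6], [1.0, -0.6]]
```

```bash
python3 go.py 516 -129.6 77 180 0 -12.8
```

```text
rot [ 0.   0.  -0.3] shift [ 16.1 -13.1 116.3]
```

To row units: 116 mm is 0.116, 100 mm is 0.1, -0.3 degrees is -0.075.

Request:
{"method": "steer_hand", "body": {
  "motion": [
    [[0,0,-0.075,0.016,-0.013,0,60],[0,0,-0.075,0.016,-0.013,0.03,60],[0,0,-0.075,0.016,-0.013,0.07,60],[0,0,-0.075,0.016,-0.013,0.1,60],[0,0,-0.075,0.016,-0.013,0.116,60],[0,0,-0.075,0.016,-0.013,0.116,60]]
  ]
}}

```text
time: 2.15
tool_pos: [515.3, -129.8, 76.6]
tcp_rot: [-180.0, 0.1, -12.9]
ft_force: [0.4, -0.4, 1.5]
finger_gap: 60.2
grip_force: 0.0
```

```bash
python3 go.py 516 -129.6 77 180 0 -12.8;python3 - <<'E'
from h import *
snap("wrist","w2")
E
```

```text
rot [-0.   0.1 -0.1] shift [ 0.7 -0.4 -0.4]
wrist  ['pixels', 'fx', 'fy', 'cx', 'cy', 'pose']
```

View pics/w2.png

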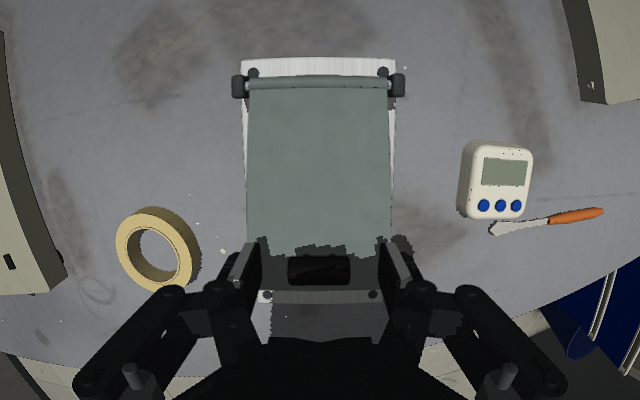

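The bar spans columns 288–350 and is centred between the pads (about 250 and 388) at their depth, so I'll close.

Request:
{"method": "steer_hand", "body": {
  "motion": [
    [[0,0,0,0,0,0,20],[0,0,0,0,0,0,20],[0,0,0,0,0,0,20],[0,0,0,0,0,0,20],[0,0,0,0,0,0,20],[0,0,0,0,0,0,20]]
  ],
  "squeeze": 30
}}

```text
time: 2.95
tool_pos: [516.2, -129.4, 77.6]
tcp_rot: [180.0, -0.0, -12.8]
ft_force: [-3.0, -4.5, 2.3]
finger_gap: 27.1
grip_force: 31.3
```

Run:
```python
from h import *
from fit import cov,W
p=np.load("fix2.npy");P=r.sense()["tool_pos"];c,s=np.cos(p[2]),np.sin(p[2])
a0=p[3];print(a0)
b0=np.array(cov(a0,100,0,30))
for d in range(20,92,10):
  q=np.array(cov(np.radians(d),100,0,30))-b0; print(d,q.round(1))
q=np.array(cov(np.radians(90),100,0,30))-b0; print(90,q.round(1),"raw tool",P)
```

```text
0.32330128867041713
20 [1.6 0.  2.2]
30 [13.7  0.  15.8]
40 [28.  0. 27.]
50 [44.   0.  35.7]
60 [61.3  0.  41.4]
70 [79.3  0.  44. ]
80 [97.5  0.  43.5]
90 [115.3   0.   39.8]
90 [115.3   0.   39.8] raw tool [ 516.23189871 -129.44412949   77.5508813 ]
```

To row units: 28 mm is 0.028, -27 mm is -0.027.

Request:
{"method": "steer_hand", "body": {
  "motion": [
    [[0,0,0,0.006,0,-0.007,20],[0,0,0,0.0135,0,-0.0155,20],[0,0,0,0.0205,0,-0.0215,20],[0,0,0,0.028,0,-0.027,20],[0,0,0,0.036,0,-0.0315,20],[0,0,0,0.044,0,-0.0355,20],[0,0,0,0.044,0,-0.0355,20]]
  ]
}}

```text
time: 3.82
tool_pos: [558.9, -138.9, 112.5]
tcp_rot: [180.0, 0.1, -12.8]
ft_force: [-3.1, -3.8, 0.4]
finger_gap: 27.5
grip_force: 31.4
```

```bash
python3 go.py 516.2 -129.4 77.6 180 0 -12.8
```

```text
rot [0.  0.1 0. ] shift [-43.8   0.2  35. ]
```

To row units: 71.3 mm is 0.0713, 53.5 mm is 0.0535.

Request:
{"method": "steer_hand", "body": {
  "motion": [
    [[0,0,0,0.009,0,-0.003,20],[0,0,0,0.0175,0,-0.0057,20],[0,0,0,0.0265,0,-0.0075,20],[0,0,0,0.0355,0,-0.0083,20],[0,0,0,0.0445,0,-0.0083,20],[0,0,0,0.0535,0,-0.0078,20],[0,0,0,0.0625,0,-0.0062,20],[0,0,0,0.0713,0,-0.0041,20]]
  ]
}}

```text
time: 4.82
tool_pos: [629.6, -154.6, 117.5]
tcp_rot: [-180.0, -0.1, -12.8]
ft_force: [-2.4, -1.3, 6.2]
finger_gap: 27.5
grip_force: 31.4
```

Request:
{"method": "steer_hand", "body": {
  "motion": [
    [[0,0,0,0,0,0,20]]
  ]
}}

```text
time: 4.95
tool_pos: [630.0, -154.7, 117.4]
tcp_rot: [-180.0, -0.1, -12.8]
ft_force: [-0.6, -2.9, 4.6]
finger_gap: 27.0
grip_force: 31.4
```

```bash
python3 go.py 516.2 -129.4 77.6 180 0 -12.8
```

Run:
```python
from h import *
snap("scene","scene2");snap("side","side2")
a=cv2.imread("pics/scene2.png")[155:230,300:400]; b=cv2.imread("pics/side2.png")[185:260,265:365]
im=np.hstack([cv2.resize(a,(400,300),interpolation=2),cv2.resize(b,(400,300),interpolation=2)])
cv2.imwrite("pics/c2.png",im)
```

```text
rot [-0.  -0.1  0. ] shift [-116.6    0.5   39.6]
scene  ['pixels', 'fx', 'fy', 'cx', 'cy', 'pose']
side  ['pixels', 'fx', 'fy', 'cx', 'cy', 'pose']
```

View pics/c2.png

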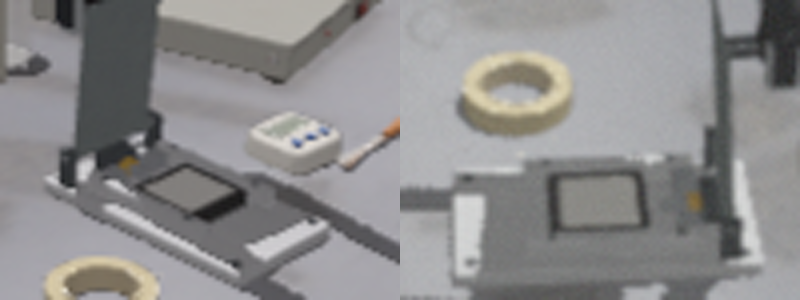

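The cover is about upright. The TCP chord (116.6, 39.6 mm) implies about 90.7°. I'll check it in a zoom before letting go.

Run:
```python
from h import *
a=cv2.imread("pics/scene2.png")[125:205,305:358]; b=cv2.imread("pics/side2.png")[170:250,325:378]
cv2.imwrite("pics/c3.png",np.hstack([cv2.resize(x,(397,600),interpolation=cv2.INTER_CUBIC) for x in(a,b)]))
from fit import *
p=np.load("fix2.npy")
for d in(88,90,92):
  for n,o in(("scene",(305,125)),("side",(325,170))):
    print(d,n,[((proj(n,W(p,cov(np.radians(d),s,y,h)))-o)*7.5).round(0).tolist() for s,y,h in((118,40,0),(118,-40,0),(15,40,0),(15,-40,0))])
```

```text
88 scene [[124.0, 237.0], [269.0, 187.0], [110.0, 479.0], [250.0, 422.0]]
88 side [[144.0, 88.0], [173.0, 227.0], [142.0, 342.0], [169.0, 488.0]]
90 scene [[116.0, 233.0], [261.0, 184.0], [109.0, 479.0], [249.0, 421.0]]
90 side [[157.0, 88.0], [187.0, 227.0], [144.0, 342.0], [171.0, 488.0]]
92 scene [[109.0, 231.0], [254.0, 181.0], [109.0, 478.0], [248.0, 421.0]]
92 side [[169.0, 88.0], [200.0, 226.0], [145.0, 342.0], [173.0, 488.0]]
```

View pics/c3.png

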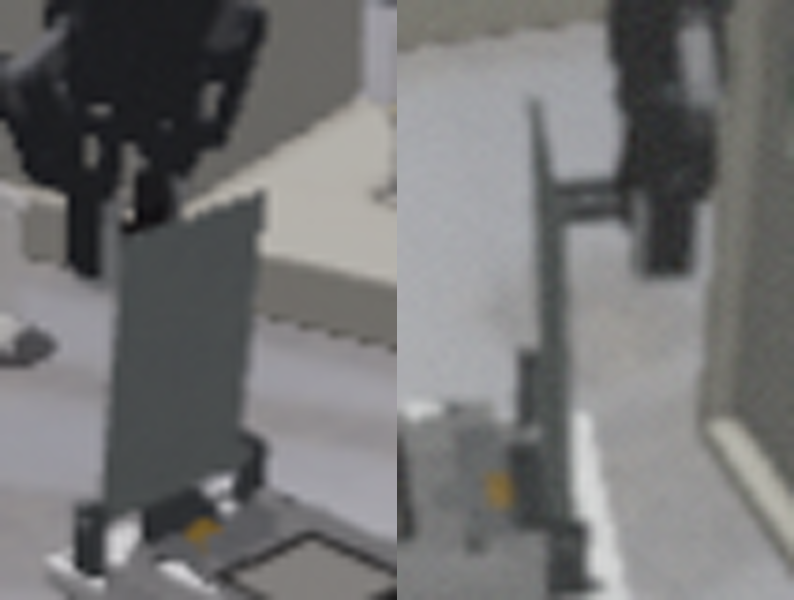

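Run:
```python
import cv2,numpy as np
from fit import *
p=np.load("fix2.npy")
def edge(img,rows,c0,c1,rise):
    g=cv2.cvtColor(img,6).astype(float);out=[]
    for y in rows:
        l=g[y,c0:c1];d=np.diff(l)*rise;k=int(d.argmax());w=np.clip(d[max(k-1,0):k+2],0,None);out.append((y,c0+.5+(np.arange(max(k-1,0),max(k-1,0)+len(w))@w)/w.sum()))
    out=np.array(out);m=out
    for _ in range(3):
        c=np.polyfit(m[:,0],m[:,1],1);e=np.abs(np.polyval(c,out[:,0])-out[:,1]);m=out[e<max(.5,2*np.median(e))]
    return c[0],len(m),np.abs(np.polyval(c,m[:,0])-m[:,1]).mean()
S=cv2.imread("pics/scene2.png");I=cv2.imread("pics/side2.png")
print("scene L",edge(S,range(160,187),312,325,-1)," R",edge(S,range(153,180),332,346,1))
print("side L",edge(I,range(186,214),339,349,-1)," R",edge(I,range(202,232),344,353,1))
for d in(86,87,88,89,90,91):
  row=[]
  for n,y,h in(("scene",40,3),("scene",-40,0),("side",40,0),("side",-40,3)):
    a,b=[proj(n,W(p,cov(np.radians(d),s,y,h))) for s in(110,30)];row.append(round((a-b)[0]/(a-b)[1],4))
  print(d,row)
```

```text
scene L (np.float64(-0.08321930176540879), 24, np.float64(0.06301240818589804))  R (np.float64(-0.10117350800283702), 27, np.float64(0.14567681304277114))
side L (np.float64(0.05007195423410212), 28, np.float64(0.08994140384494236))  R (np.float64(0.023597114301278782), 29, np.float64(0.10008081617988197))
86 [np.float64(-0.0841), np.float64(-0.1103), np.float64(0.0339), np.float64(0.0277)]
87 [np.float64(-0.0695), np.float64(-0.0952), np.float64(0.0121), np.float64(0.0053)]
88 [np.float64(-0.0551), np.float64(-0.0802), np.float64(-0.0097), np.float64(-0.017)]
89 [np.float64(-0.041), np.float64(-0.0655), np.float64(-0.0313), np.float64(-0.0393)]
90 [np.float64(-0.0271), np.float64(-0.051), np.float64(-0.053), np.float64(-0.0615)]
91 [np.float64(-0.0133), np.float64(-0.0366), np.float64(-0.0746), np.float64(-0.0837)]
```

Edge fits in both cameras agree on about 86°, so I'll push on 4° more and measure again.

Create ang.py:
```python
import sys
from h import *
from fit import *
def edge(img,rows,c0,c1,rise):
    g=cv2.cvtColor(img,6).astype(float);out=[]
    for y in rows:
        l=g[y,c0:c1];d=np.diff(l)*rise;k=int(d.argmax());a=max(k-1,0);w=np.clip(d[a:k+2],0,None);out.append((y,c0+.5+((a+np.arange(len(w)))@w)/w.sum()))
    out=np.array(out);m=out
    for _ in range(3):
        c=np.polyfit(m[:,0],m[:,1],1);e=np.abs(np.polyval(c,out[:,0])-out[:,1]);m=out[e<max(.5,2*np.median(e))]
    return c[0],len(m)
p=np.load("fix2.npy");t=sys.argv[1]
S=snap("scene","s"+t)["pixels"];I=snap("side","i"+t)["pixels"]
M=[edge(S,range(160,187),312,325,-1),edge(S,range(153,180),332,346,1),edge(I,range(186,214),339,351,-1),edge(I,range(202,232),344,355,1)]
ds=np.arange(80,98,.1)
for m,(n,y,h) in zip(M,(("scene",40,3),("scene",-40,0),("side",40,0),("side",-40,3))):
    sl=[]
    for d in ds:
        a,b=[proj(n,W(p,cov(np.radians(d),s,y,h))) for s in(110,30)];sl.append((a-b)[0]/(a-b)[1])
    print(n,y,m,ds[np.abs(np.array(sl)-m[0]).argmin()].round(1))
```

```text
(no output)
```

Request:
{"method": "steer_hand", "body": {
  "motion": [
    [[0,0,0,0.0035,0,0.001,20],[0,0,0,0.007,0,0.002,20],[0,0,0,0.007,0,0.002,20],[0,0,0,0.007,0,0.002,20]]
  ]
}}

```text
time: 5.55
tool_pos: [636.0, -156.0, 115.5]
tcp_rot: [-180.0, -0.1, -12.8]
ft_force: [1.1, -1.7, 4.9]
finger_gap: 27.5
grip_force: 31.4
```

```bash
python3 ang.py 3
```

```text
scene  ['pixels', 'fx', 'fy', 'cx', 'cy', 'pose']
side  ['pixels', 'fx', 'fy', 'cx', 'cy', 'pose']
scene 40 (np.float64(-0.0332202884562638), 24) 89.6
scene -40 (np.float64(-0.04929320818662072), 26) 90.1
side 40 (np.float64(-0.023078294765432907), 28) 88.6
side -40 (np.float64(-0.058064916464775566), 29) 89.8
```

To row units: 0.9 mm is 0.0009, 0.3 mm is 0.0003.

Request:
{"method": "steer_hand", "body": {
  "motion": [
    [[0,0,0,0.0009,0,0.0003,20],[0,0,0,0.0009,0,0.0003,20],[0,0,0,0.0009,0,0.0003,20]]
  ]
}}

```text
time: 6.02
tool_pos: [636.7, -156.2, 115.2]
tcp_rot: [-180.0, -0.0, -12.8]
ft_force: [0.0, -1.6, 5.6]
finger_gap: 27.2
grip_force: 31.5
```

```bash
python3 ang.py 4
```

Run:
```python
from h import *
w=snap("wrist","w4")["pixels"];a=cv2.imread("pics/s4.png")[125:205,305:358]; b=cv2.imread("pics/i4.png")[170:250,325:378]
t=np.hstack([cv2.resize(x,(265,400),interpolation=cv2.INTER_CUBIC) for x in(a,b)])
c=cv2.resize(np.array(w)[200:320,230:410],(270,180),interpolation=cv2.INTER_CUBIC);c=np.vstack([c,np.zeros((220,270,3),np.uint8)])
im=np.hstack([t,c]);
bot=cv2.resize(np.array(w)[150:350],(800,250))[:200];im=np.vstack([im,bot]);cv2.imwrite("pics/c4.png",im)
```

```text
scene  ['pixels', 'fx', 'fy', 'cx', 'cy', 'pose']
side  ['pixels', 'fx', 'fy', 'cx', 'cy', 'pose']
scene 40 (np.float64(-0.022634571067378515), 24) 90.3
scene -40 (np.float64(-0.043299661706422576), 26) 90.5
side 40 (np.float64(-0.04347775845685559), 28) 89.6
side -40 (np.float64(-0.06787926419612067), 30) 90.3
wrist  ['pixels', 'fx', 'fy', 'cx', 'cy', 'pose']
```

View pics/c4.png

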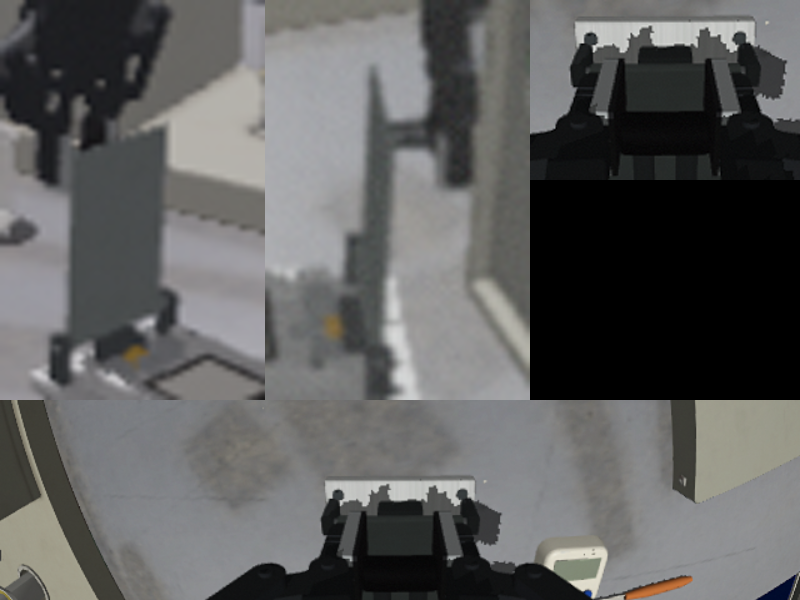

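The wrist view shows the bar shifted back between the pads (rows 273–300 against 255–285 before). The grip slipped a few mm, so the camera angle is the one to trust. It averages 90.2°. I'll release and lift.

To row units: -90 mm is -0.09, -85 mm is -0.085.

Request:
{"method": "steer_hand", "body": {
  "motion": [
    [[0,0,0,0,0,0,60],[0,0,0,0,0,0,60],[0,0,0,0,0,0,60],[0,0,0,0,0,0,60],[0,0,0,0,0,-0.02,60],[0,0,0,0,0,-0.05,60],[0,0,0,0,0,-0.085,60],[0,0,0,0,0,-0.09,60]]
  ]
}}

```text
time: 7.18
tool_pos: [638.7, -157.1, 210.5]
tcp_rot: [180.0, -0.5, -12.8]
ft_force: [0.5, -0.7, -0.7]
finger_gap: 60.0
grip_force: 0.0
```

```bash
python3 ang.py 5; python3 go.py 440 -112 205 180 0 -12.8
```

```text
scene  ['pixels', 'fx', 'fy', 'cx', 'cy', 'pose']
side  ['pixels', 'fx', 'fy', 'cx', 'cy', 'pose']
scene 40 (np.float64(-0.01855392074760346), 25) 90.6
scene -40 (np.float64(-0.04394547529703413), 26) 90.5
side 40 (np.float64(-0.03891536714472753), 28) 89.3
side -40 (np.float64(-0.06889126962750268), 30) 90.3
rot [ 0.  -0.2  0. ] shift [-2.023e+02  1.000e-01  1.200e+00]
```

```bash
python3 go.py 472.1 -119.6 60 180 0 -12.8
```

```text
rot [ 0.  -0.2  0. ] shift [-169.7    0.4  146.3]
```

Request:
{"method": "steer_hand", "body": {
  "motion": [
    [[0,0,0,-0.03,0,0,0],[0,0,0,-0.075,0,0,0],[0,0,0,-0.13,0,0,0],[0,0,0,-0.165,0,0.02,0],[0,0,0,-0.171,0,0.075,0],[0,0,0,-0.171,0,0.12,0],[0,0,0,-0.171,0,0.15,0],[0,0,0,-0.171,0,0.15,0]]
  ],
  "squeeze": 30
}}

```text
time: 8.28
tool_pos: [466.3, -117.3, 51.1]
tcp_rot: [-179.9, 0.4, -12.8]
ft_force: [-0.5, -0.4, 0.2]
finger_gap: -0.0
grip_force: 0.0
```

```bash
python3 go.py 472.1 -119.6 16 180 0 -12.8
```

```text
rot [-0.1  0.4  0. ] shift [ 6.5  1.  35.1]
```

Request:
{"method": "steer_hand", "body": {
  "motion": [
    [[0,0,0,0.002,0.001,0.01,0],[0,0,0,0.002,0.001,0.02,0],[0,0,0,0.002,0.001,0.028,0],[0,0,0,0.002,0.001,0.028,0]]
  ]
}}

```text
time: 8.78
tool_pos: [470.9, -119.7, 26.1]
tcp_rot: [-180.0, 0.1, -12.8]
ft_force: [-0.4, 0.0, 0.6]
finger_gap: -0.0
grip_force: 0.0
```

```bash
python3 go.py 472.1 -119.6 16 180 0 -12.8
```

Run:
```python
from h import *
w=np.array(snap("wrist","w6")["pixels"]);cv2.imwrite("pics/c6.png",cv2.resize(w[60:340,190:470],(600,600),interpolation=cv2.INTER_CUBIC))
```

```text
rot [-0.   0.1  0. ] shift [ 1.1 -0.4 10.1]
wrist  ['pixels', 'fx', 'fy', 'cx', 'cy', 'pose']
```

View pics/c6.png

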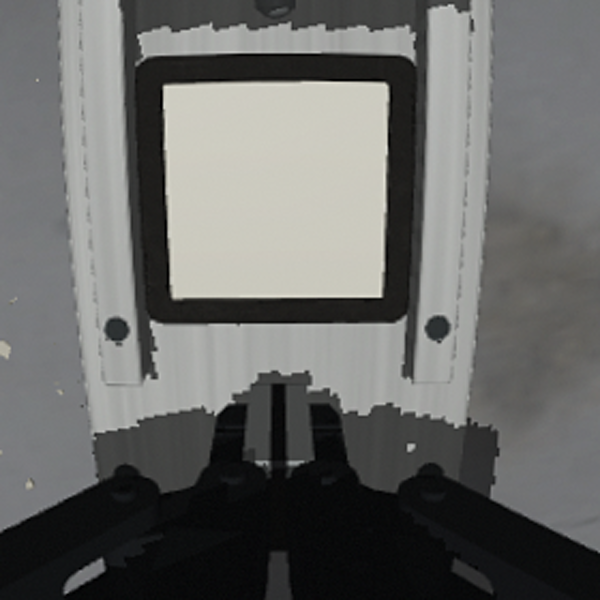

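The shut fingertips (tips at row ~375, column 279) stand on the centre line, clear behind the tile, whose back edge is at row 322. I'll lower to z≈16 and then advance.

Request:
{"method": "steer_hand", "body": {
  "motion": [
    [[0,0,0,0,0,0.005,0],[0,0,0,0,0,0.01,0],[0,0,0,0,0,0.01,0],[0,0,0,0.003,0,0.01,0],[0,0,0,0.006,0,0.01,0],[0,0,0,0.009,0,0.01,0],[0,0,0,0.009,0,0.01,0]]
  ]
}}

```text
time: 9.7
tool_pos: [480.5, -122.0, 16.8]
tcp_rot: [180.0, -0.0, -12.8]
ft_force: [-0.0, 0.1, 0.7]
finger_gap: 0.3
grip_force: 0.0
```

Request:
{"method": "steer_hand", "body": {
  "motion": [
    [[0,0,0,0.003,0,0,0],[0,0,0,0.006,0,0,0],[0,0,0,0.008,0,0,0],[0,0,0,0.008,0,0,0]]
  ]
}}

```text
time: 10.2
tool_pos: [488.2, -123.7, 16.7]
tcp_rot: [180.0, -0.0, -12.8]
ft_force: [-0.6, 0.7, -0.8]
finger_gap: -0.1
grip_force: 0.0
```

```bash
python3 go.py 499.4 -125.8 16 180 0 -12.8
```

```text
rot [ 0. -0.  0.] shift [11.4 -0.5  0.7]
```

Request:
{"method": "steer_hand", "body": {
  "motion": [
    [[0,0,0,0.002,0,0,0],[0,0,0,0.004,0,0,0],[0,0,0,0.004,0,0,0]]
  ]
}}

```text
time: 10.58
tool_pos: [491.1, -124.4, 16.5]
tcp_rot: [-180.0, 0.1, -12.8]
ft_force: [-4.9, 1.2, 3.1]
finger_gap: 0.0
grip_force: 2.4
```

Request:
{"method": "steer_hand", "body": {
  "motion": [
    [[0,0,0,0.001,0,0,0],[0,0,0,0.002,0,0,0],[0,0,0,0.002,0,0,0]]
  ]
}}

```text
time: 10.95
tool_pos: [492.6, -124.7, 16.4]
tcp_rot: [-180.0, 0.2, -12.8]
ft_force: [-6.7, 1.1, 4.2]
finger_gap: -0.0
grip_force: 3.7
```

Request:
{"method": "steer_hand", "body": {
  "motion": [
    [[0,0,0,0.001,0,0,0],[0,0,0,0.002,0,0,0],[0,0,0,0.002,0,0,0]]
  ]
}}

```text
time: 11.32
tool_pos: [494.4, -125.0, 16.3]
tcp_rot: [-180.0, 0.2, -12.8]
ft_force: [-8.2, 1.7, 6.3]
finger_gap: 0.0
grip_force: 4.1
```

To row units: 1 mm is 0.001, 2 mm is 0.002.

Request:
{"method": "steer_hand", "body": {
  "motion": [
    [[0,0,0,0.001,0,-0.0004,0],[0,0,0,0.002,0,-0.0008,0],[0,0,0,0.002,0,-0.0008,0]]
  ]
}}

```text
time: 11.7
tool_pos: [496.1, -125.4, 16.5]
tcp_rot: [-180.0, 0.2, -12.8]
ft_force: [-5.9, 1.3, -0.1]
finger_gap: 0.1
grip_force: 2.7
```

Request:
{"method": "steer_hand", "body": {
  "motion": [
    [[0,0,0,0.001,0,0,0],[0,0,0,0.002,0,0,0],[0,0,0,0.002,0,0,0]]
  ]
}}

```text
time: 12.08
tool_pos: [497.8, -125.7, 16.5]
tcp_rot: [-180.0, 0.2, -12.8]
ft_force: [-6.1, 1.3, 1.0]
finger_gap: -0.0
grip_force: 3.4
```

Request:
{"method": "steer_hand", "body": {
  "motion": [
    [[0,0,0,0.0005,0,-0.0001,0],[0,0,0,0.001,0,-0.0002,0],[0,0,0,0.001,0,-0.0002,0]]
  ]
}}

```text
time: 12.45
tool_pos: [498.6, -125.9, 16.5]
tcp_rot: [-180.0, 0.3, -12.8]
ft_force: [-6.6, 0.8, -0.9]
finger_gap: -0.1
grip_force: 3.4
```

Request:
{"method": "steer_hand", "body": {
  "motion": [
    [[0,0,0,0.0005,0,0,0],[0,0,0,0.001,0,-0.0001,0],[0,0,0,0.001,0,-0.0001,0]]
  ]
}}

```text
time: 12.82
tool_pos: [499.4, -126.1, 16.5]
tcp_rot: [-180.0, 0.3, -12.8]
ft_force: [-7.3, 1.6, -0.2]
finger_gap: -0.1
grip_force: 3.4
```

Request:
{"method": "steer_hand", "body": {
  "motion": [
    [[0,0,0,0.0005,0,0,0],[0,0,0,0.001,0,-0.0001,0],[0,0,0,0.001,0,-0.0001,0]]
  ]
}}

```text
time: 13.2
tool_pos: [500.1, -126.3, 16.5]
tcp_rot: [-180.0, 0.3, -12.8]
ft_force: [-8.6, 1.9, 0.1]
finger_gap: 0.1
grip_force: 4.0
```

Request:
{"method": "steer_hand", "body": {
  "motion": [
    [[0,0,0,0.0005,0,0,0],[0,0,0,0.0005,0,0,0],[0,0,0,0.0005,0,0,0]]
  ]
}}

```text
time: 13.58
tool_pos: [500.1, -126.3, 16.4]
tcp_rot: [-180.0, 0.4, -12.8]
ft_force: [-10.0, 2.1, 3.2]
finger_gap: -0.1
grip_force: 5.2
```

The TCP has stopped advancing and the force is climbing, so the tile is on the stop. I'll bring the push to about 14 N.

To row units: 0.5 mm is 0.0005, -0.3 mm is -0.0003.

Request:
{"method": "steer_hand", "body": {
  "motion": [
    [[0,0,0,0.0005,0,-0.0002,0],[0,0,0,0.0008,0,-0.0003,0],[0,0,0,0.0008,0,-0.0003,0],[0,0,0,0.0008,0,-0.0003,0]]
  ]
}}

```text
time: 14.08
tool_pos: [500.2, -126.3, 16.4]
tcp_rot: [-180.0, 0.5, -12.8]
ft_force: [-13.6, 2.6, 3.8]
finger_gap: -0.0
grip_force: 6.4
```

Run:
```python
from h import *
for i in range(3): print(r.sense()["ft_force"].round(1),r.sense()["tool_pos"].round(1)); snap("scene","x%d"%i)
```

```text
[-13.6   2.6   3.8] [ 500.2 -126.3   16.4]
scene  ['pixels', 'fx', 'fy', 'cx', 'cy', 'pose']
[-13.    2.    4.4] [ 500.2 -126.3   16.4]
scene  ['pixels', 'fx', 'fy', 'cx', 'cy', 'pose']
[-12.8   1.6   4.2] [ 500.2 -126.3   16.5]
scene  ['pixels', 'fx', 'fy', 'cx', 'cy', 'pose']
```

```bash
python3 ang.py 7; python3 -c "
from bench import r
s=r.sense();print(s['ft_force'],s['time']);print(r.hand_in())"
```

```text
scene  ['pixels', 'fx', 'fy', 'cx', 'cy', 'pose']
side  ['pixels', 'fx', 'fy', 'cx', 'cy', 'pose']
scene 40 (np.float64(-0.019045440188834403), 25) 90.6
scene -40 (np.float64(-0.04287997217399268), 26) 90.6
side 40 (np.float64(-0.03032286910117023), 28) 89.0
side -40 (np.float64(-0.06630551873311229), 30) 90.2
[-12.55552875   1.8692086    4.25228926] 14.325
the job is handed in; nothing more can be done
None
```

The job is handed in: the cover stands upright at about 90° by camera, the tile is pressed home on the stop blocks with about 13 N and still held there, and the timer, tape roll and spatula were not touched; the job took about 14 s.

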